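Load a culture dish onto a press-down stage with a lifter

TASK

Lift the flat dish lifter by its handle with the culture dish balanced level on its blade, lower the dish into the pocket of the small adjustable stage, and with the blade down in the stage's slot press the carrier down and hold it firmly against its stop for a full second with about 10 to 20 N, never over 25 N. Draw the blade straight out so that the dish stays lying in the pocket, and stand the lifter upright on its white tile again. Touch the dish and the stage only with the lifter, never tip the dish, and leave the beaker and the spare dishes where they are.

Things in the scene. Friction and masses are not known exactly. Their poses are not given: they have to be found in the camera images.
- lifter: Loose dish lifter, about 0.16 kg, standing by itself. Origin: underside, below the handle; x to the blade's tip, z up. Steel blade 30 mm wide, 3 mm thick, underside level with the origin, tip at x = +88 mm. Heel 56 mm wide, 6 mm thick, x = -34 to +14 mm. Black upright handle: bar 22 mm in x, 14 mm in y, top 100 mm above the underside.
- lifter_grip (a point): Centre of the upper part of the lifter's handle, 75 mm above the underside: the place to hold it, fingers closing along the lifter's y (14 mm thick there). Axes as the lifter's.
- dish: Loose round culture dish, 58 mm across and 15 mm high, closed and pale, 20 to 35 g, that lies flat on the lifter's blade at the start, its centre about 62 mm ahead of the handle's centre. Origin: centre of its underside; z up.
- stage: Fixed dish stage: white base (86 x 90 x 34 mm high), steel post, and on it a square aluminium carrier, 78 mm in x, 80 mm in y. Origin: centre of the underside, on the bench; z up. The carrier's slot (36 mm wide) runs along x, opens at the front (-x) and is closed at the back by a rim 33 mm behind the centre: the blade goes over it pointing along the stage's +x.
- stage_axis (a point): Point on the centre line of post and carrier, 46 mm above the bench; axes as the stage's. The pocket's centre is straight above. The post is set 0 to 20 mm up, unreported and fixed. At the carrier's stop the slot's floor is 14 mm plus that setting above here. Shoulders that bear the dish are 8 mm, rims and front lips 14 mm above that floor; the dish has 4 to 5 mm of play in the pocket.
- carrier (a joint): How far the carrier has been pressed down, in m: 0 fully up, 0.014 at its stop, where it meets the post's dark flange. It starts between 0 and 3 mm. It slides stiffly (about 4 N) and stays where it is left; at the stop the resistance rises sharply. A blade resting on the slot's floor pushes it down.
- tile: Fixed flat white ceramic tile, 190 x 100 x 6 mm high, on which the lifter stands at the start and must stand at the end. Origin: centre of its underside on the bench; x along its length, in which the blade points at the start. Tile and stage stand on opposite sides, left or right, of a fixed balance (under 0.19 m high) in the middle of the bench, over which the lifter has to be carried.
- beaker: Bystander: small clear empty beaker, 55 mm across, 71 mm high. Origin: centre of its underside.
- spare_dish: Bystander: two spare culture dishes in one pile, 59 mm across, 30 mm high, moving as one. Origin: centre of its underside.
Things that resemble listed ones, but are neither listed nor needed, are in the scene too. What is shaped like the lifter but green is not meant.

How it is judged:
By the outcome, as a careful person would: the job done as asked, in the order asked, and still so for the second after the job is handed in, with the robot touching nothing.
It also fails if it takes over 72 s, if anything falls off the work surface, if the arm or the gripper's body presses on something with over 40 N, if the wrist force passes 120 N, or if a joint passes its speed limit or range.

ROBOT

A 6-joint arm with a two-finger parallel gripper is mounted at the origin on a cart in front of the work surface, level with it; the furniture and walls round the work are solid. World frame = base frame: x ahead of the robot, y to its left, z up, the work surface at z = 0. Lengths are in m, angles in rad, forces in N, time in s.
With the tool pointing down it reaches from about 0.35 to 0.875 m from the base axis. Payload 4.2 kg.
Tool frame: the origin (TCP) lies at the very end of the fingers, on their centre line; the grasp point (between the pads) lies 19 mm behind it; z points along the fingers, y is the line along which they close (so a half turn about z gives the same grasp; the last joint's range is limited). The gripper opens to 87 mm and grips with 3 to 60 N. Pads are 19 mm wide; open, the fingers measure 117 mm over their backs; the gripper's body (75 mm by 190 mm) begins 51 mm behind the grasp point.
Start: joints at [1.526, 0.385, 0.008, 0, -1.194, -0.259], TCP at [0.187, 0.596, 0.188] pointing down, gripper open.
Joint ranges: [-3.14, 3.14], [-1.21, 2.06], [-1.07, 1.41], [-3.16, 2.05], [-2.99, -0.16], [-3.1, 3.1]. Speed limits (rad/s): [2.79, 2.79, 3.14, 3.14, 3.14, 3.14].

INTERFACE

Orientations are given as a 3x3 rotation matrix whose columns are the frame's x, y, z axes.
In Python, from bench import get_obs, viewer, finish_job gives the robot as it stands.
- The arm moves only by the tool jog_arm, never from a script. Its argument "rows" is text: rows parted by semicolons, each of 7 numbers parted by spaces: the turn, a rotation vector about the tool's x, y, z in rad, then the shift along the tool's x, y, z in mm, then the closure, from 0 (fully open) to 1 (shut). In form: wx wy wz tx ty tz jaw; .... A call has 1 to 10 rows; each row shifts and turns the commanded pose from where the row before left it, along the tool's axes as they then stand; what a row does not reach is not made up. A row lasts 1/12 s, in which the tool goes at most 41.7 mm and 7.16 degrees, less where a joint would pass 70% of its speed; a pose out of reach is approached as far as the arm can. A call with a gripper value outside its range is refused whole. The fingers move at their own pace and stop on an object; "newtons" is the grip in N (left out, the last holds). Time passes only in rows, so rows that do not move let the fingers close. It gives the time, the measured TCP pose, the force, the opening and the grip force at its end, in the units of the state.
- get_obs(): the state, without advancing time (a new reading comes with each control period).
- viewer.capture(name): name is "scene" or "side" or "wrist"; returns the picture (420x560x3 uint8, red, green, blue); there is no depth.
- viewer.camera_params(name): a dict with "intrinsics" (3x3 intrinsics, pixels), "R" (3x3) and "t" (3): a world point X has camera coordinates R X + t. Camera axes: x right, y down, z forward; pixel columns grow to the right and rows downward; lengths in m; the calibration is good to about 2 mm. A picture is of the moment at which its call begins: read the wrist's pose just before it. camera_params takes no time and is no camera call; for the wrist camera it gives the pose at the moment of the call.
- finish_job(): hands the job in; it is judged then, once.
The state is a dict: "t": time; "joints": joint angles; "qd": joint speeds; "tau": joint torques, N m; "eef_pos": TCP position; "eef_rot": TCP orientation; "wrist_force": force on the tool from outside, world axes, zero at the start; "ft_torque": the same for the moment, N m; "gripper_width": opening from 0.0 (shut) to 1.0 (fully open); "grip_force": force on a finger pad.
Only numpy, scipy, OpenCV 4.12 (cv2) and the standard library are available. Lean on these libraries where they do the work, as an engineer would, in place of code of your own. Each camera call takes 0.05 s, during which the arm holds its last target. There are 200 camera calls.

## Working session

There is one attempt and no reset: what is moved stays moved. The work goes in short steps, Python scripts to look and compute and a tool call to move; the robot and the scene stay as the last step left them, time stands still between calls to the robot, and variables do not carry over. Pictures are saved under pics/ and viewed, at most 10 in all, crops included, and the job is handed in when it is done.

Besides the shell and the picture viewer there is one more tool, called by a JSON object that holds its "api" and its "payload", one argument or row to a line. jog_arm: Moves the arm, as the interface text tells. Its arguments: {"type":"object","properties":{"rows":{"type":"string"},"newtons":{"type":"number"}},"required":["rows"]}

```bash
mkdir -p pics; ls; python3 - <<'E'
from bench import get_obs, viewer
import cv2, numpy as np
o=get_obs(); print({k:np.round(v,3).tolist() for k,v in o.items()})
for n in ("scene","side"):
    p=viewer.camera_params(n); print(n,np.round(p["intrinsics"],1).tolist(),np.round(p["R"],3).tolist(),np.round(p["t"],3).tolist())
    cv2.imwrite(f"pics/{n}0.png",viewer.capture(n)[:,:,::-1])
E
```

```text
pics
{'t': 0.0, 'joints': [1.526, 0.386, 0.007, -0.001, -1.194, -0.259], 'qd': [-0.0, -0.001, 0.001, -0.001, 0.001, 0.002], 'tau': [-0.001, -39.066, 18.741, 4.22, 0.011, -0.0], 'eef_pos': [0.187, 0.596, 0.187], 'eef_rot': [[0.954, -0.299, -0.001], [-0.299, -0.954, -0.002], [0.0, 0.002, -1.0]], 'wrist_force': [-0.346, 0.614, 0.138], 'ft_torque': [0.027, -0.044, -0.007], 'grip_force': 0.0, 'gripper_width': 0.994}
scene [[383.2, 0.0, 283.4], [0.0, 383.2, 206.8], [0.0, 0.0, 1.0]] [[-0.701, 0.713, -0.001], [0.583, 0.572, -0.577], [-0.411, -0.405, -0.817]] [0.353, -0.253, 1.155]
side [[382.5, 0.0, 285.6], [0.0, 382.5, 210.1], [0.0, 0.0, 1.0]] [[-0.02, -1.0, -0.005], [-0.889, 0.02, -0.457], [0.457, -0.004, -0.89]] [-0.01, 0.48, 0.763]
```

View pics/scene0.png

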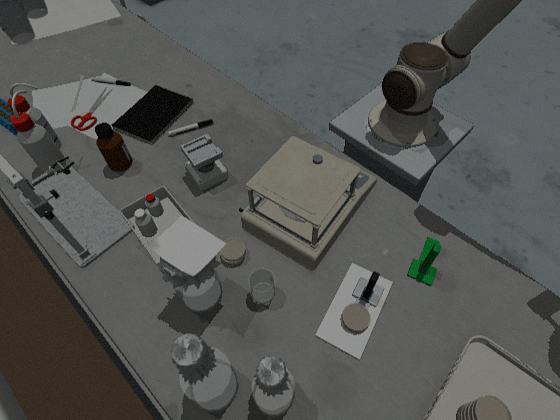

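View pics/side0.png

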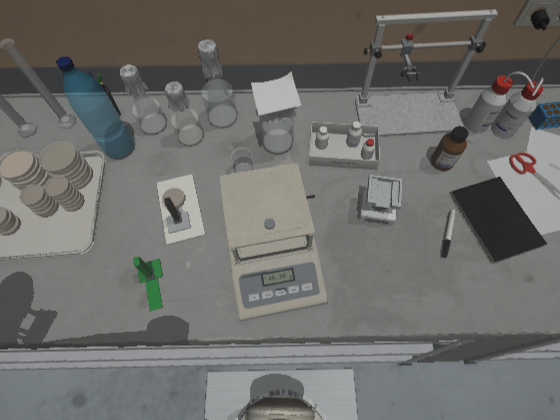

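The scene picture shows:
- the black-handled lifter on the white tile at scene (370,290), side (175,212), with its dish at scene (356,318), side (175,197)
- the green lookalike at scene (427,262), side (150,280), to be ignored
- the stage at scene (205,160), side (381,198)
- the balance between them
- the beaker at scene (262,288)
- spare dishes at scene (232,251)
- other dishes in the tray at scene (490,410)

I choose the black one on the tile and check it in a close crop.

```bash
cat > h.py <<'E'
import numpy as np, cv2
from bench import get_obs, viewer
def cam(n):
    p=viewer.camera_params(n); return np.array(p["intrinsics"]),np.array(p["R"]),np.array(p["t"])
def ray(c,uv):
    K,R,t=c; d=R.T@np.linalg.solve(K,[uv[0],uv[1],1.]); return -R.T@t,d/np.linalg.norm(d)
def onplane(c,uv,z):
    o,d=ray(c,uv); return o+d*(z-o[2])/d[2]
def tri(obs):
    A=np.zeros((3,3));b=np.zeros(3)
    for c,uv in obs:
        o,d=ray(c,uv);P=np.eye(3)-np.outer(d,d);A+=P;b+=P@o
    X=np.linalg.solve(A,b)
    return X,[np.linalg.norm(np.cross(X-ray(c,uv)[0],ray(c,uv)[1]))*1e3 for c,uv in obs]
def proj(c,X):
    K,R,t=c; q=K@(R@np.asarray(X)+t); return q[:2]/q[2]
E
python3 - <<'E'
import cv2,numpy as np
s=cv2.imread('pics/scene0.png');d=cv2.imread('pics/side0.png')
def crop(im,u,v,w,h): return cv2.resize(im[v:v+h,u:u+w],(400,300),interpolation=cv2.INTER_CUBIC)
cv2.imwrite('pics/c1.png',np.vstack([np.hstack([crop(s,310,255,100,75),crop(s,310,285,100,75)]) if 0 else np.hstack([crop(s,310,262,120,90),crop(s,165,120,80,60+15)[:300]]),np.hstack([crop(d,130,170,100,75),crop(d,340,165,80,60)])]))
E
```

```text
(no output)
```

View pics/c1.png

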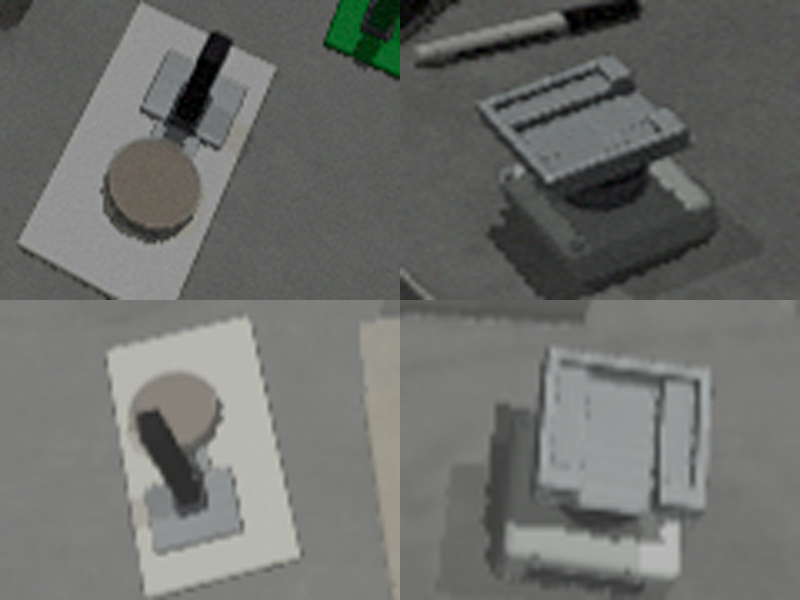

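The crops confirm it: black handle, steel heel, and pale dish on the blade over the white tile. The stage slot opens toward the robot, with the closed rim at the far side.

```bash
python3 - <<'E'
from h import *
S=cam('scene');D=cam('side')
print([np.round(-c[1].T@c[2],3) for c in(S,D)])
s=lambda x,y:(310+x*.3,262+y*.3); d=lambda x,y:(130+x/4,170+(y-300)/4)
print('handle top',tri([(S,s(218,38)),(D,d(150,413))]))
print('dish c top',tri([(S,s(154,185)),(D,d(175,410))]))
for n,a in dict(tl=(108,352),tr=(249,318),br=(300,556),bl=(147,597)).items(): print('tile side',n,onplane(D,d(*a),.006).round(4))
for n,a in dict(a=(141,3),b=(275,68),c=(20,243)).items(): print('tile scene',n,onplane(S,s(*a),.006).round(4))
for n,a in dict(l=(147,490),r=(236,472),rb=(243,531),lb=(153,552)).items(): print('heel side',n,onplane(D,d(*a),.012).round(4))
s2=lambda x,y:(165+(x-400)/5,120+y/4); d2=lambda x,y:(340+(x-400)/5,165+(y-300)/5)
P={}
for n,a,b in [('BL',(545,185),(550,348)),('BR',(480,103),(712,370)),('FR',(617,58),(703,512)),('FL',(690,130),(537,495))]:
    P[n],e=tri([(S,s2(*a)),(D,d2(*b))]); print(n,P[n].round(4),np.round(e,1))
print('mean',np.mean(list(P.values()),0).round(4))
E
```

```text
[array([0.869, 0.361, 0.798]), array([ 0.078, -0.016,  0.898])]
handle top (array([0.51550513, 0.25805006, 0.11654632]), [np.float64(3.268847038794493), np.float64(3.26884703879445)])
dish c top (array([0.57251061, 0.27554701, 0.01846815]), [np.float64(2.8882303746809903), np.float64(2.888230374680964)])
tile side tl [0.627  0.3278 0.006 ]
tile side tr [0.6521 0.2341 0.006 ]
tile side br [0.4724 0.1854 0.006 ]
tile side bl [0.4465 0.2793 0.006 ]
tile scene a [0.4722 0.1912 0.006 ]
tile scene b [0.4474 0.2849 0.006 ]
tile scene c [0.6527 0.2407 0.006 ]
heel side l [0.5185 0.2864 0.012 ]
heel side r [0.5302 0.2301 0.012 ]
heel side rb [0.488  0.2216 0.012 ]
heel side lb [0.4746 0.2773 0.012 ]
BL [ 0.5822 -0.2289  0.0958] [2.1 2.1]
BR [ 0.5646 -0.3045  0.0997] [2.9 2.9]
FR [ 0.489  -0.2894  0.0962] [2.6 2.6]
FL [ 0.5021 -0.2142  0.0936] [1.2 1.2]
mean [ 0.5345 -0.2592  0.0963]
```

```bash
python3 - <<'E'
from h import *
o=get_obs();K,R,t=cam('wrist');E=np.array(o['eef_rot']);p=np.array(o['eef_pos'])
print(K.round(1).tolist(),'cam pos in tool mm',(E.T@(-R.T@t-p)*1e3).round(1),'cam axes in tool',(E.T@R.T).round(3).tolist())
E
```

```text
[[304.1, 0.0, 283.6], [0.0, 304.1, 208.5], [0.0, 0.0, 1.0]] cam pos in tool mm [  70.4   -1.1 -196.6] cam axes in tool [[-0.001, -0.966, -0.259], [1.0, -0.001, -0.001], [0.001, -0.259, 0.966]]
```

{"api": "jog_arm", "payload": {
  "rows": "0 0 0 15 9 -10 0; 0 0 0 30 18 -10 0; 0 0 0 38 22 -10 0; 0 0 0 38 22 -8 0; 0 0 0 38 22 -5 0; 0 0 0 38 22 -4 0; 0 0 0 38 22 -3 0; 0 0 0 38 22 -3 0; 0 0 0 38 22 0 0; 0 0 0 38 22 0 0"
}}

```text
t: 0.93
eef_pos: [0.4465, 0.3109, 0.2394]
eef_rot: [[0.954, -0.299, 0.001], [-0.299, -0.954, 0.001], [0.0, -0.001, -1.0]]
wrist_force: [-0.1, 0.6, 0.1]
gripper_width: 0.999
grip_force: 0.0
```

{"api": "jog_arm", "payload": {
  "rows": "0 0 0 30 20 0 0; 0 0 0 18 12 0 0; 0 0 -0.11 0 0 0 0; 0 0 -0.11 0 0 0 0; 0 0 -0.11 0 0 0 0; 0 0 -0.11 0 0 0 0; 0 0 -0.10 0 0 0 0; 0 0 0 0 0 0 0; 0 0 0 0 0 0 0"
}}

```text
t: 1.68
eef_pos: [0.4816, 0.2678, 0.2387]
eef_rot: [[0.973, 0.231, -0.0], [0.231, -0.973, -0.0], [-0.0, 0.0, -1.0]]
wrist_force: [0.0, 0.4, -0.8]
gripper_width: 0.997
grip_force: 0.0
```

```bash
python3 - <<'E'
from h import *
o=get_obs();print({k:np.round(o[k],4).tolist() for k in('t','joints','eef_pos','eef_rot','wrist_force')})
W=cam('wrist');im=viewer.capture('wrist');np.savez('w1.npz',K=W[0],R=W[1],t=W[2],p=o['eef_pos'],im=im)
cv2.imwrite('pics/w1.png',im[:,:,::-1])
E
```

```text
{'t': 1.6833, 'joints': [0.8016, 0.226, -0.0901, -0.0, -1.2549, 1.0024], 'eef_pos': [0.4816, 0.2678, 0.2387], 'eef_rot': [[0.9729, 0.2311, -0.0002], [0.2311, -0.9729, -0.0001], [-0.0002, 0.0001, -1.0]], 'wrist_force': [0.0202, 0.4496, -0.7903]}
```

View pics/w1.png

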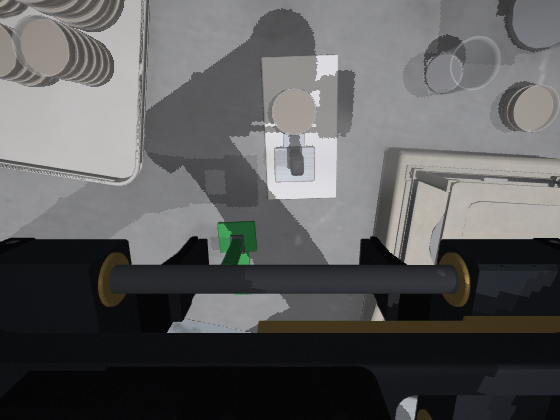

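The wrist picture shows the dish at (294,111), the heel at (295,163) with the handle rising to about (297,172), the tile spanning (263–338, 55–198), and the green lookalike at (238,240), clear of the reach.

```bash
cat >> h.py <<'E'
def snap(f):
    o=get_obs();W=cam('wrist');im=viewer.capture('wrist');np.savez(f,K=W[0],R=W[1],t=W[2],p=o['eef_pos'],im=im)
    return W,im
def load(f):
    z=np.load(f);return (z['K'],z['R'],z['t']),z['im']
def blob(m,seed):
    n,l,st,c=cv2.connectedComponentsWithStats(m.astype(np.uint8)); k=[i for i in range(1,n) if st[i,4]>25]
    i=min(k,key=lambda i:np.hypot(*(c[i]-seed))); return l==i
E
python3 - <<'E'
from h import *
W,im=load('w1.npz')
for v,u in [(111,294),(163,282),(170,297),(150,297),(190,300),(140,295),(60,275),(128,330)]: print((u,v),im[v,u], end=' ')
hs=im.astype(int)
d=blob((hs[:,:,0]-hs[:,:,2]>12)&(hs.max(2)>90)&(np.arange(560)[None]<330)&(np.arange(560)[None]>260),(294,111))
c=cv2.findContours(d.astype(np.uint8),0,1)[0][0]; e=cv2.fitEllipse(c);print('\ndish',e,onplane(W,e[0],.022))
h=blob(hs.max(2)<70,(297,165)); ys,xs=np.nonzero(h);print('handle',xs.min(),xs.max(),ys.min(),ys.max(),len(xs))
big=cv2.resize(im[90:200,255:345],None,fx=6,fy=6,interpolation=cv2.INTER_NEAREST)
for r in range(150,190,5): print(r,im[r,268:322:2].max(1).tolist())
E
```

```text
(294, 111) [163 155 149] (282, 163) [175 178 185] (297, 170) [95 94 98] (297, 150) [80 80 82] (300, 190) [222 221 226] (295, 140) [116 118 123] (275, 60) [145 144 141] (330, 128) [149 147 146] 
dish ((293.3895568847656, 111.6060791015625), (39.224143981933594, 41.35338592529297), 7.662464618682861) [0.57222037 0.2775329  0.022     ]
handle 0 559 188 419 89264
150 [219, 214, 214, 154, 201, 182, 180, 199, 182, 180, 111, 88, 80, 81, 82, 84, 98, 198, 204, 205, 205, 205, 204, 179, 221, 221, 221]
155 [212, 212, 212, 159, 178, 179, 180, 181, 182, 182, 114, 87, 88, 88, 89, 90, 91, 127, 206, 207, 206, 204, 205, 178, 219, 220, 219]
160 [211, 212, 212, 149, 182, 184, 185, 185, 185, 185, 115, 92, 92, 100, 95, 96, 103, 99, 202, 207, 207, 207, 207, 159, 219, 219, 219]
165 [212, 212, 213, 157, 184, 188, 187, 186, 188, 185, 114, 91, 94, 101, 103, 103, 103, 98, 194, 201, 201, 200, 200, 162, 219, 219, 219]
170 [220, 220, 220, 182, 206, 209, 210, 210, 211, 211, 212, 142, 89, 98, 99, 99, 99, 94, 201, 208, 209, 208, 208, 168, 220, 220, 220]
175 [221, 222, 222, 222, 214, 216, 217, 216, 216, 215, 215, 213, 174, 105, 105, 130, 133, 203, 209, 207, 207, 206, 205, 165, 222, 221, 221]
180 [222, 223, 224, 223, 210, 214, 214, 213, 216, 215, 215, 215, 214, 213, 210, 210, 206, 202, 201, 198, 195, 186, 183, 202, 223, 223, 223]
185 [222, 225, 225, 225, 225, 225, 225, 225, 225, 225, 225, 225, 225, 225, 225, 225, 225, 225, 225, 224, 224, 225, 225, 224, 224, 224, 224]
```

```bash
python3 - <<'E'
from h import *
W,im=load('w1.npz')
print(onplane(W,(297,166),.106).round(4), onplane(W,(297,166),.116).round(4))
for a in [(274,150),(274.5,180),(314.5,150),(314.5,178),(263,58),(267,197),(337,56),(336.5,197)]: print(a,onplane(W,a,.012 if a[0] in(274,274.5,314.5) else .006).round(4))
E
```

```text
[0.5142 0.262  0.106 ] [0.5153 0.2627 0.116 ]
(274, 150) [0.5179 0.2913 0.012 ]
(274.5, 180) [0.4776 0.2814 0.012 ]
(314.5, 150) [0.5307 0.2372 0.012 ]
(314.5, 178) [0.4932 0.2274 0.012 ]
(263, 58) [0.6281 0.3311 0.006 ]
(267, 197) [0.4498 0.2863 0.006 ]
(337, 56) [0.6524 0.2388 0.006 ]
(336.5, 197) [0.4729 0.1885 0.006 ]
```

{"api": "jog_arm", "payload": {
  "rows": "0 0 0 15 6 20 0; 0 0 0 15 7 25 0; 0 0 -0.022 0 0 20 0; 0 0 0 0 0 15 0; 0 0 0 0 0 5 0; 0 0 0 0 0 0 0; 0 0 0 0 0 0 0"
}}

```text
t: 2.32
eef_pos: [0.5144, 0.2629, 0.1544]
eef_rot: [[0.967, 0.255, 0.001], [0.255, -0.967, 0.0], [0.001, 0.0, -1.0]]
wrist_force: [0.3, 0.6, 0.5]
gripper_width: 1.001
grip_force: 0.0
```

```bash
python3 - <<'E'
from h import *
W,im=snap('w2.npz');o=get_obs();print(np.round(o['eef_pos'],4))
u=proj(W,[.5135,.262,.106]);print(u, proj(W,[.5722,.2775,.024]))
c=im[60:360,150:430];cv2.imwrite('pics/w2.png',cv2.resize(c,None,fx=2,fy=2,interpolation=cv2.INTER_CUBIC)[:,:,::-1])
E
```

```text
[0.5147 0.2632 0.155 ]
[285.9303016  216.11885833] [285.41065249 138.54055435]
```

View pics/w2.png

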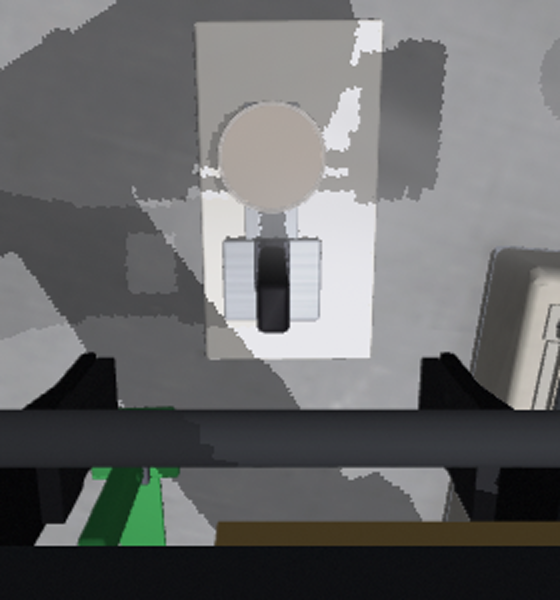

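The close view shows the heel edges parallel to the tool, x 224–321 in the crop (u 262–310.5), the handle top face centred near u 286.7, v 212–214, and the dish centred near (286,139).

```bash
python3 - <<'E'
from h import *
W,im=load('w2.npz');W1,im1=load('w1.npz')
E=np.array(get_obs()['eef_rot'])
f=lambda x,y:(150+x/2,60+y/2)
C=[onplane(W,f(*a),.012) for a in[(224,240),(321,240),(321,320),(224,320)]]
for c in C: print(c.round(4))
m=np.mean(C,0); ax=(C[0]+C[1]-C[2]-C[3])[:2]; ay=(C[0]-C[1]+C[3]-C[2])[:2]
print('heel size',np.linalg.norm(ax)/2,np.linalg.norm(ay)/2,'yaw',np.arctan2(ax[1],ax[0]),np.arctan2(-ay[0],ay[1]),'origin',m[:2]+.010*ax/np.linalg.norm(ax))
hs=im.astype(int);u=np.arange(560)[None]
d=blob((hs[:,:,0]-hs[:,:,2]>8)&(hs.max(2)>90)&(u<330)&(u>240),(286,139))
e=cv2.fitEllipse(max(cv2.findContours(d.astype(np.uint8),0,1)[0],key=len));print(e)
D,r=tri([(W,e[0]),(W1,(293.39,111.6))]);print('dish tri',D,r,onplane(W,e[0],.024))
h1,r=tri([(W,(286.7,226)),(W1,(297.5,177))]);print('handle top rear edge',h1,r)
print('handle top', onplane(W,(286.7,213),.106))
E
```

```text
[0.5211 0.2912 0.012 ]
[0.535  0.2384 0.012 ]
[0.4897 0.2254 0.012 ]
[0.4754 0.2801 0.012 ]
heel size 0.047074142243046735 0.055564896662173575 yaw 0.2589256204181875 0.2567791000582801 origin [0.5149688 0.2613316]
((285.4035339355469, 137.8147735595703), (49.61030960083008, 50.468238830566406), 9.29555892944336)
dish tri [0.57262867 0.27748167 0.01448764] [np.float64(0.08847524936474725), np.float64(0.08847524936483116)] [0.57291534 0.27769665 0.024     ]
handle top rear edge [0.50060011 0.2575547  0.09127206] [np.float64(0.20745885691038743), np.float64(0.2074588569103711)]
handle top [0.5162938  0.26207255 0.106     ]
```

{"api": "jog_arm", "payload": {
  "rows": "0 0 0 0.5 1.3 10 0; 0 0 0 0 0 20 0; 0 0 0 0 0 20 0; 0 0 0 0 0 20 0; 0 0 0 0 0 14 0; 0 0 0 0 0 7 0; 0 0 0 0 0 2 0; 0 0 0 0 0 0 0; 0 0 0 0 0 0 0",
  "newtons": 30
}}

```text
t: 3.12
eef_pos: [0.5155, 0.2621, 0.0617]
eef_rot: [[0.967, 0.256, 0.002], [0.256, -0.967, 0.001], [0.002, -0.001, -1.0]]
wrist_force: [-0.8, 0.4, 0.7]
gripper_width: 1.002
grip_force: 0.0
```

{"api": "jog_arm", "payload": {
  "rows": "0 0 0 0 0 0 0.4; 0 0 0 0 0 0 0.6; 0 0 0 0 0 0 0.7; 0 0 0 0 0 0 0.75; 0 0 0 0 0 0 0.8; 0 0 0 0 0 0 0.85; 0 0 0 0 0 0 0.9; 0 0 0 0 0 0 1; 0 0 0 0 0 0 1; 0 0 0 0 0 0 1",
  "newtons": 30
}}

```text
t: 3.95
eef_pos: [0.5147, 0.2616, 0.0606]
eef_rot: [[0.967, 0.255, -0.0], [0.255, -0.967, -0.0], [-0.0, 0.0, -1.0]]
wrist_force: [0.5, -0.0, -0.6]
gripper_width: 0.328
grip_force: 0.0
```

{"api": "jog_arm", "payload": {
  "rows": "0 0 0 0 0 0 1; 0 0 0 0 0 0 1; 0 0 0 0 0 0 1; 0 0 0 0 0 0 1; 0 0 0 0 0 0 1; 0 0 0 0 0 0 1; 0 0 0 0 0 0 1",
  "newtons": 50
}}

```text
t: 4.53
eef_pos: [0.5147, 0.2615, 0.0606]
eef_rot: [[0.967, 0.255, -0.0], [0.255, -0.967, -0.0], [-0.0, 0.0, -1.0]]
wrist_force: [0.8, -0.6, -0.7]
gripper_width: 0.153
grip_force: 50.0
```

{"api": "jog_arm", "payload": {
  "rows": "0 0 0 0 0 -1 1; 0 0 0 0 0 -1 1; 0 0 0 0 0 -2 1; 0 0 0 0 0 -3 1; 0 0 0 0 0 -3 1; 0 0 0 0 0 -3 1; 0 0 0 0 0 -2 1; 0 0 0 0 0 -1 1; 0 0 0 0 0 0 1; 0 0 0 0 0 0 1"
}}

```text
t: 5.37
eef_pos: [0.5147, 0.2616, 0.0767]
eef_rot: [[0.967, 0.255, -0.0], [0.255, -0.967, 0.0], [-0.0, -0.0, -1.0]]
wrist_force: [0.5, 0.4, -1.8]
gripper_width: 0.151
grip_force: 50.0
```

```bash
python3 - <<'E'
from h import *
W,im=snap('w3.npz');o=get_obs();print(np.round(o['eef_pos'],4),o['t'],o['ft_torque'])
hs=im.astype(int);u=np.arange(560)[None]
d=blob((hs[:,:,0]-hs[:,:,2]>8)&(hs.max(2)>90)&(u<330)&(u>240),(286,139))
e=cv2.fitEllipse(max(cv2.findContours(d.astype(np.uint8),0,1)[0],key=len));print(e)
d=viewer.capture('side');s=viewer.capture('scene')
cv2.imwrite('pics/l1.png',np.hstack([cv2.resize(im[100:300,190:380],(400,421),interpolation=cv2.INTER_CUBIC),cv2.resize(s[240:350,300:404],(398,421),interpolation=cv2.INTER_CUBIC)])[:,:,::-1])
E
```

```text
[0.5147 0.2615 0.0766] 5.4167 [-0.06507403  0.01701622  0.02167865]
((284.2621765136719, 141.71380615234375), (69.3615493774414, 70.44064331054688), 12.317870140075684)
```

View pics/l1.png

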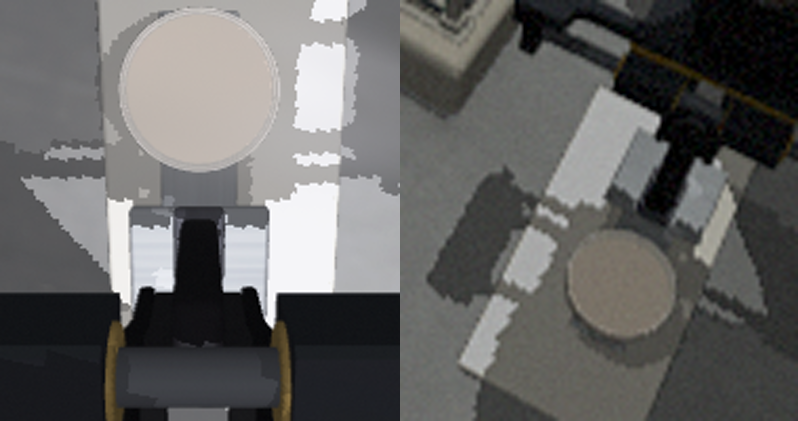

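The lift worked: the dish lies flat on the blade at (285,142), and the heel is clear of the tile in both views. Next I raise the lifter, turning it to the stage's heading on the way.

{"api": "jog_arm", "payload": {
  "rows": "0 0 0 0 0 -3 1; 0 0 0 0 0 -6 1; 0 0 0 0 0 -10 1; 0 0 0 0 0 -14 1; 0 0 0 0 0 -18 1; 0 0 0.02 0 0 -22 1; 0 0 0.04 0 0 -25 1; 0 0 0.06 0 0 -25 1; 0 0 0.07 0 0 -25 1; 0 0 0.07 0 0 -22 1"
}}

```text
t: 6.35
eef_pos: [0.515, 0.2616, 0.2499]
eef_rot: [[1.0, -0.005, 0.002], [-0.005, -1.0, 0.002], [0.002, -0.002, -1.0]]
wrist_force: [0.5, -0.7, -2.3]
gripper_width: 0.152
grip_force: 50.0
```

{"api": "jog_arm", "payload": {
  "rows": "0 0 0.065 0 0 -18 1; 0 0 0.055 0 0 -13 1; 0 0 0.04 0 0 -8 1; 0 0 0.02 0 0 -4 1; 0 0 0.007 0 0 -1 1; 0 0 0 0 0 0 1"
}}

```text
t: 6.85
eef_pos: [0.5146, 0.2615, 0.2909]
eef_rot: [[0.982, -0.187, 0.0], [-0.187, -0.982, 0.0], [0.0, -0.0, -1.0]]
wrist_force: [-0.1, -0.4, -1.6]
gripper_width: 0.151
grip_force: 50.0
```

{"api": "jog_arm", "payload": {
  "rows": "0 0 0 0 4 0 1; 0 0 0 0 8 0 1; 0 0 0 -1 13 0 1; 0 0 0 -2 18 0 1; 0 0 0 -2.5 23 0 1; 0 0 0 -2.5 27 0 1; 0 0 0 -2.5 30 0 1; 0 0 0 -2.5 30 0 1; 0 0 0 -2.5 30 0 1; 0 0 0 -2.5 30 0 1"
}}

```text
t: 7.68
eef_pos: [0.4556, 0.0534, 0.2905]
eef_rot: [[0.982, -0.188, -0.0], [-0.188, -0.982, -0.0], [-0.0, 0.0, -1.0]]
wrist_force: [0.8, -0.3, -1.3]
gripper_width: 0.152
grip_force: 50.0
```

{"api": "jog_arm", "payload": {
  "rows": "0 0 0 -2.5 30 0 1; 0 0 0 -2.5 30 0 1; 0 0 0 -2.5 30 0 1; 0 0 0 -2.5 30 0 1; 0 0 0 -2.5 30 0 1; 0 0 0 -2.5 28 0 1; 0 0 0 -2.5 26 0 1; 0 0 0 -2.5 22 0 1; 0 0 0 -2.5 18 0 1; 0 0 0 -2 14 0 1"
}}

```text
t: 8.52
eef_pos: [0.3826, -0.1948, 0.2905]
eef_rot: [[0.982, -0.189, -0.001], [-0.189, -0.982, -0.0], [-0.0, 0.0, -1.0]]
wrist_force: [1.5, -0.4, -1.4]
gripper_width: 0.155
grip_force: 50.0
```

{"api": "jog_arm", "payload": {
  "rows": "0 0 0 0 12 0 1; 0 0 0 0 9 0 1; 0 0 0 0 8 0 1; 0 0 0 0 5 0 1; 0 0 0 0 2 0 1; 0 0 0 0 0 0 1; 0 0 0 0 0 0 1"
}}

```text
t: 9.1
eef_pos: [0.3779, -0.2282, 0.2906]
eef_rot: [[0.982, -0.187, -0.0], [-0.187, -0.982, 0.0], [-0.0, -0.0, -1.0]]
wrist_force: [1.2, 0.0, -1.6]
gripper_width: 0.154
grip_force: 50.0
```

```bash
python3 - <<'E'
from h import *
W,im=snap('w4.npz');o=get_obs();print(np.round(o['eef_pos'],4),o['t'],np.round(o['joints'],3))
hs=im.astype(int);u=np.arange(560)[None]
d=blob((hs[:,:,0]-hs[:,:,2]>8)&(hs.max(2)>90)&(u<330)&(u>240),(286,139))
e=cv2.fitEllipse(max(cv2.findContours(d.astype(np.uint8),0,1)[0],key=len));print(e)
cv2.imwrite('pics/w4.png',cv2.resize(im[0:260,140:420],(800,743),interpolation=cv2.INTER_CUBIC)[:600,:,::-1])
E
```

```text
[ 0.378  -0.2281  0.2906] 9.15 [-1.730e-01  1.000e-03 -2.230e-01 -0.000e+00 -1.347e+00  1.555e+00]
((284.2103576660156, 141.7292938232422), (68.98424530029297, 70.15316009521484), 0.42273324728012085)
```

View pics/w4.png

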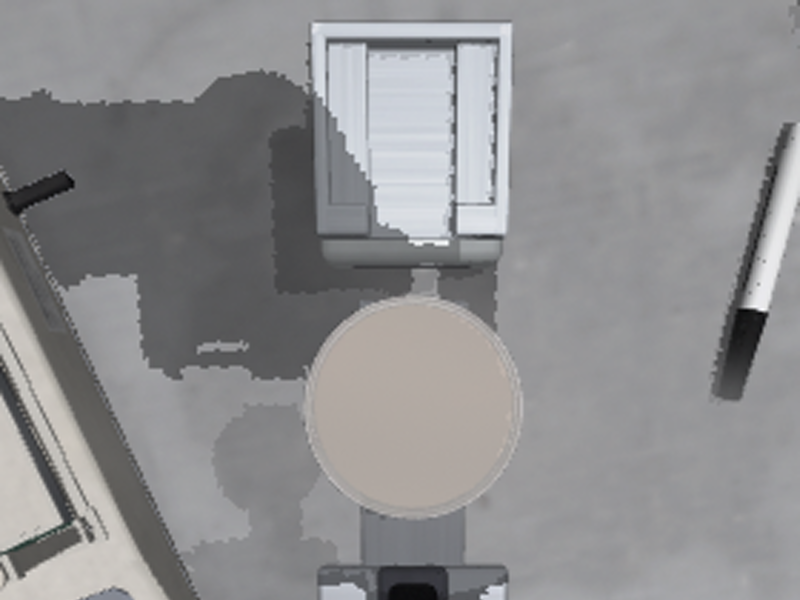

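The dish has not moved on the blade (ellipse still at (284,142)). The carrier's rim corners are at crop (311,23), (512,23), (508,236), (316,236), and its slot is at x 367–455, almost in line with the blade.

```bash
python3 - <<'E'
from h import *
W,im=load('w4.npz');S=cam('scene');D=cam('side');o=get_obs();E=np.array(o['eef_rot']);p=np.array(o['eef_pos'])
f=lambda x,y:(140+x/2.857,y/2.857)
cs=[f(*a) for a in[(311,22.5),(512,22.5),(509,236),(315.5,236)]]
for z in(.085,.09,.095,.10,.105):
    C=np.array([onplane(W,c,z) for c in cs]); T=(C-p)@E
    print(z,'w back',np.linalg.norm(C[0]-C[1]).round(4),'front',np.linalg.norm(C[2]-C[3]).round(4),'len',np.linalg.norm(C[0]-C[3]).round(4),np.linalg.norm(C[1]-C[2]).round(4),'ctr tool mm',(T.mean(0)*1e3).round(1),'yaw rel',np.arctan2(*(T[0]+T[1]-T[2]-T[3])[[1,0]]).round(4),(-np.arctan2(*(T[1]-T[0])[[0,1]])).round(4))
e=((284.21,141.73));X=onplane(W,e,p[2]-.0546+.018);print('dish in tool mm',((X-p)@E*1e3).round(1))
bl=[f(361,540),f(465,540)];B=[(onplane(W,b,p[2]-.0516)-p)@E*1e3 for b in bl];print('blade',np.round(B,1))
s2=lambda x,y:(165+(x-400)/5,120+y/4); d2=lambda x,y:(340+(x-400)/5,165+(y-300)/5)
for n,a,b,c in [('BL',(545,185),(550,348),0),('BR',(480,103),(712,370),1),('FR',(617,58),(703,512),2),('FL',(690,130),(537,495),3)]:
    print(n,*[tri(q)[0].round(4) for q in ([(W,cs[c]),(S,s2(*a)),(D,d2(*b))],[(W,cs[c]),(S,s2(*a))],[(W,cs[c]),(D,d2(*b))])])
E
```

```text
0.085 w back 0.0818 front 0.0835 len 0.081 0.081 ctr tool mm [163.9  -0.5 205.6] yaw rel -0.0029 0.0017
0.09 w back 0.0808 front 0.0824 len 0.08 0.08 ctr tool mm [162.7  -0.5 200.6] yaw rel -0.0029 0.0017
0.095 w back 0.0798 front 0.0814 len 0.079 0.079 ctr tool mm [161.5  -0.5 195.6] yaw rel -0.0029 0.0017
0.1 w back 0.0788 front 0.0803 len 0.078 0.078 ctr tool mm [160.4  -0.5 190.6] yaw rel -0.0029 0.0017
0.105 w back 0.0778 front 0.0793 len 0.077 0.077 ctr tool mm [159.2  -0.5 185.6] yaw rel -0.0029 0.0017
dish in tool mm [59.8 -0.7 36.6]
blade [[ 20.8 -15.6  51.6]
 [ 20.7  14.6  51.6]]
BL [ 0.5822 -0.2275  0.0971] [ 0.5823 -0.2258  0.0968] [ 0.5781 -0.2272  0.1065]
BR [ 0.5652 -0.3038  0.1004] [ 0.5652 -0.3022  0.1   ] [ 0.5639 -0.3038  0.1059]
FR [ 0.4894 -0.2898  0.0959] [ 0.4888 -0.2894  0.0944] [ 0.4896 -0.2905  0.0987]
FL [ 0.5034 -0.2123  0.0955] [ 0.5046 -0.2102  0.0974] [ 0.5036 -0.2127  0.096 ]
```

{"api": "jog_arm", "payload": {
  "rows": "0 0 0 3 0 3 1; 0 0 0 6 0 6 1; 0 0 0 9 0.2 10 1; 0 0 0 12 0 13 1; 0 0 0 14 0 15 1; 0 0 0 14 0 15 1; 0 0 0 13 0 14 1; 0 0 0 11 0 12 1; 0 0 0 8 0 9 1; 0 0 0 6 0 5 1"
}}

```text
t: 9.98
eef_pos: [0.4723, -0.2464, 0.186]
eef_rot: [[0.982, -0.188, -0.004], [-0.188, -0.982, 0.001], [-0.004, -0.0, -1.0]]
wrist_force: [-1.0, -0.9, -1.0]
gripper_width: 0.156
grip_force: 50.0
```

{"api": "jog_arm", "payload": {
  "rows": "0 0 0 3 0 3 1; 0 0 0 2 0 0 1; 0 0 0 0 0 0 1; 0 0 0 0 0 0 1; 0 0 0 0 0 0 1"
}}

```text
t: 10.4
eef_pos: [0.4771, -0.2476, 0.1865]
eef_rot: [[0.982, -0.188, 0.002], [-0.188, -0.982, -0.0], [0.002, 0.0, -1.0]]
wrist_force: [0.2, -0.4, -2.1]
gripper_width: 0.151
grip_force: 50.0
```

```bash
python3 - <<'E'
from h import *
W,im=snap('w5.npz');o=get_obs();print(np.round(o['eef_pos'],4),o['t'],np.round(o['wrist_force'],1))
s=viewer.capture('scene');d=viewer.capture('side')
c=cv2.resize(im[40:260,183:383],(545,600),interpolation=cv2.INTER_CUBIC)
a=cv2.resize(s[115:200,170:242],(255,300),interpolation=cv2.INTER_CUBIC);b=cv2.resize(d[155:240,345:417],(255,300),interpolation=cv2.INTER_CUBIC)
cv2.imwrite('pics/w5.png',np.hstack([c,np.vstack([a,b])])[:,:,::-1])
E
```

```text
[ 0.477  -0.2476  0.1865] 10.45 [-0.3  0.2 -1.4]
```

View pics/w5.png

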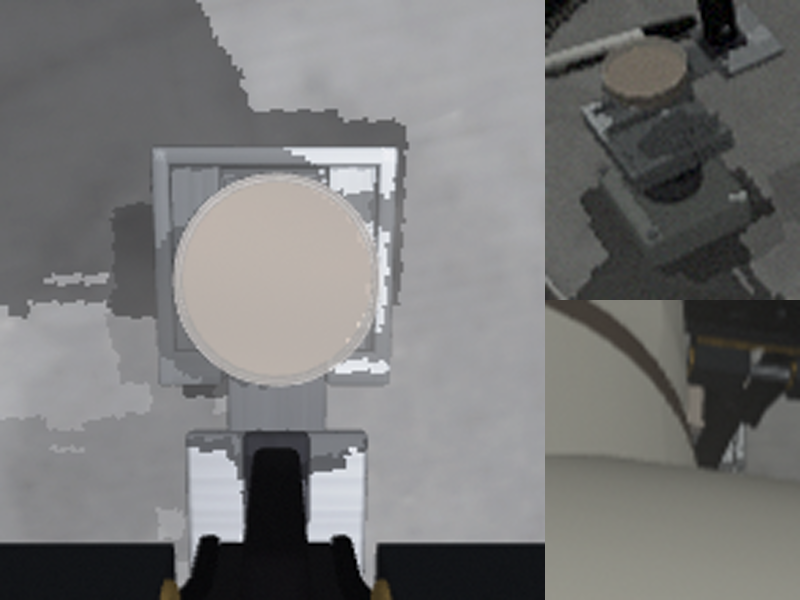

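The dish hangs over the pocket: dish centre at crop (276,280), rim corners at (152,147), (405,147), (391,385), (160,385). With this second wrist view I get the rim height and the remaining offset.

```bash
python3 - <<'E'
from h import *
W4,_=load('w4.npz');W,im=load('w5.npz');o=get_obs();E=np.array(o['eef_rot']);p=np.array(o['eef_pos'])
f=lambda x,y:(140+x/2.857,y/2.857); g=lambda x,y:(183+x/2.725,40+y/2.727)
A=[f(*a) for a in[(311,22.5),(512,22.5),(509,236),(315.5,236)]];B=[g(*a) for a in[(152,147),(405,147),(392,385),(160,385)]]
P=[]
for a,b in zip(A,B):
    X,r=tri([(W4,a),(W,b)]);P.append(X);print(X.round(4),np.round(r,1))
print('mean',np.mean(P,0).round(4))
for z in(.093,.097,.101):
    C=np.array([onplane(W,c,z) for c in B]); T=(C-p)@E
    print(z,'w',np.linalg.norm(C[0]-C[1]).round(4),np.linalg.norm(C[2]-C[3]).round(4),'len',np.linalg.norm(C[0]-C[3]).round(4),np.linalg.norm(C[1]-C[2]).round(4),'ctr',(T.mean(0)*1e3).round(1),'yaw',np.arctan2(*(T[0]+T[1]-T[2]-T[3])[[1,0]]).round(4))
hs=im.astype(int);u=np.arange(560)[None]
d=blob((hs[:,:,0]-hs[:,:,2]>8)&(hs.max(2)>90)&(u<330)&(u>240),(286,139))
e=cv2.fitEllipse(max(cv2.findContours(d.astype(np.uint8),0,1)[0],key=len));X=onplane(W,e[0],p[2]-.0366);print(e[0],((X-p)@E*1e3).round(1))
E
```

```text
[ 0.5819 -0.2261  0.0985] [0.1 0.1]
[ 0.5662 -0.3046  0.1012] [1.3 1.3]
[ 0.4901 -0.2905  0.0966] [0.2 0.2]
[ 0.5054 -0.2108  0.0964] [0.2 0.2]
mean [ 0.5359 -0.258   0.0982]
0.093 w 0.0833 0.0821 len 0.0792 0.0792 ctr [59.8 -0.3 93.3] yaw 0.0109
0.097 w 0.0822 0.081 len 0.0781 0.0781 ctr [60.  -0.3 89.3] yaw 0.0109
0.101 w 0.081 0.0799 len 0.077 0.077 ctr [60.1 -0.3 85.3] yaw 0.0109
(284.1711120605469, 141.7318878173828) [60.  -0.9 36.7]
```

{"api": "jog_arm", "payload": {
  "rows": "0 0 0 0 0.4 3 1; 0 0 0 0 0 5 1; 0 0 0 0 0 7 1; 0 0 0 0 0 7 1; 0 0 0 0 0 6 1; 0 0 0 0 0 4 1; 0 0 0 0 0 3 1; 0 0 0 0 0 2 1; 0 0 0 0 0 1 1; 0 0 0 0 0 0 1",
  "newtons": 60
}}

```text
t: 11.38
eef_pos: [0.477, -0.248, 0.1475]
eef_rot: [[0.982, -0.188, -0.0], [-0.188, -0.982, -0.0], [-0.0, 0.0, -1.0]]
wrist_force: [-1.0, 0.3, -1.3]
gripper_width: 0.149
grip_force: 60.0
```

{"api": "jog_arm", "payload": {
  "rows": "0 0 0 0 0 1 1; 0 0 0 0 0 1 1; 0 0 0 0 0 1 1; 0 0 0 0 0 1 1; 0 0 0 0 0 1 1; 0 0 0 0 0 1 1; 0 0 0 0 0 0 1"
}}

```text
t: 11.97
eef_pos: [0.4768, -0.248, 0.1414]
eef_rot: [[0.982, -0.188, -0.0], [-0.188, -0.982, 0.0], [-0.0, -0.0, -1.0]]
wrist_force: [0.6, 0.2, -1.9]
gripper_width: 0.154
grip_force: 60.0
```

```bash
cat > dd.py <<'E'
from h import *
import sys
W,im=snap(sys.argv[1]);o=get_obs();E=np.array(o['eef_rot']);p=np.array(o['eef_pos'])
print(p.round(4),round(o['t'],2),'F',np.round(o['wrist_force'],2),'T',np.round(o['ft_torque'],2))
hs=im.astype(int);u=np.arange(560)[None]
d=blob((hs[:,:,0]-hs[:,:,2]>8)&(hs.max(2)>90)&(u<330)&(u>240),(286,139))
print([np.round(x,2) for x in cv2.fitEllipse(max(cv2.findContours(d.astype(np.uint8),0,1)[0],key=len))])
E
python3 dd.py w6.npz
```

```text
[ 0.4769 -0.248   0.1416] 12.02 F [-0.13  0.15 -1.04] T [-0.08 -0.    0.02]
[array([284.2 , 141.47]), array([69.9 , 71.25]), np.float64(178.44)]
```

{"api": "jog_arm", "payload": {
  "rows": "0 0 0 0 0 1 1; 0 0 0 0 0 1 1; 0 0 0 0 0 0 1; 0 0 0 0 0 1 1; 0 0 0 0 0 0 1"
}}

```text
t: 12.43
eef_pos: [0.477, -0.2481, 0.1388]
eef_rot: [[0.982, -0.188, 0.0], [-0.188, -0.982, -0.0], [0.0, 0.0, -1.0]]
wrist_force: [-0.6, 0.3, 0.4]
gripper_width: 0.15
grip_force: 60.0
```

```bash
python3 dd.py w7.npz
```

```text
[ 0.477  -0.2481  0.1388] 12.48 F [-0.12  0.39 -0.43] T [0.03 0.17 0.  ]
[array([284.06, 141.87]), array([70.33, 71.85]), np.float64(0.79)]
```

{"api": "jog_arm", "payload": {
  "rows": "0 0 0 0 0 1 1; 0 0 0 0 0 1 1; 0 0 0 0 0 1 1; 0 0 0 0 0 1 1; 0 0 0 0 0 1 1; 0 0 0 0 0 0 1"
}}

```text
t: 12.98
eef_pos: [0.477, -0.248, 0.1334]
eef_rot: [[0.982, -0.188, -0.0], [-0.188, -0.982, 0.0], [-0.0, -0.0, -1.0]]
wrist_force: [-0.5, 0.2, 0.2]
gripper_width: 0.153
grip_force: 60.0
```

```bash
python3 dd.py w8.npz
```

```text
[ 0.477  -0.2479  0.1334] 13.03 F [-0.32  0.33  0.51] T [-0.04  0.03 -0.02]
[array([284.2 , 141.82]), array([70.27, 71.86]), np.float64(0.22)]
```

{"api": "jog_arm", "payload": {
  "rows": "0 0 0 0 0 1 1; 0 0 0 0 0 1 1; 0 0 0 0 0 1 1; 0 0 0 0 0 1 1"
}}

```text
t: 13.37
eef_pos: [0.477, -0.248, 0.1296]
eef_rot: [[0.982, -0.188, 0.0], [-0.188, -0.982, -0.0], [0.0, 0.0, -1.0]]
wrist_force: [-0.2, -0.8, 1.5]
gripper_width: 0.158
grip_force: 60.0
```

{"api": "jog_arm", "payload": {
  "rows": "0 0 0 0 0 1 1; 0 0 0 0 0 1 1"
}}

```text
t: 13.53
eef_pos: [0.477, -0.248, 0.1276]
eef_rot: [[0.982, -0.188, 0.0], [-0.188, -0.982, -0.0], [0.0, 0.0, -1.0]]
wrist_force: [-1.1, -0.1, 1.4]
gripper_width: 0.148
grip_force: 60.0
```

{"api": "jog_arm", "payload": {
  "rows": "0 0 0 0 0 1 1"
}}

```text
t: 13.62
eef_pos: [0.477, -0.248, 0.1266]
eef_rot: [[0.982, -0.188, 0.0], [-0.188, -0.982, -0.0], [0.0, 0.0, -1.0]]
wrist_force: [-0.6, -0.3, 1.5]
gripper_width: 0.149
grip_force: 60.0
```

{"api": "jog_arm", "payload": {
  "rows": "0 0 0 0 0 0.5 1; 0 0 0 0 0 0 1"
}}

```text
t: 13.78
eef_pos: [0.477, -0.2481, 0.1264]
eef_rot: [[0.982, -0.188, 0.0], [-0.188, -0.982, -0.0], [0.0, 0.0, -1.0]]
wrist_force: [-1.1, -0.5, 2.4]
gripper_width: 0.153
grip_force: 60.0
```

{"api": "jog_arm", "payload": {
  "rows": "0 0 0 0 0 0.5 1; 0 0 0 0 0 0 1"
}}

```text
t: 13.95
eef_pos: [0.4769, -0.2482, 0.1263]
eef_rot: [[0.982, -0.187, 0.0], [-0.187, -0.982, -0.0], [0.0, 0.0, -1.0]]
wrist_force: [-2.5, 0.4, 4.8]
gripper_width: 0.151
grip_force: 60.0
```

{"api": "jog_arm", "payload": {
  "rows": "0 0 0 0 0 0.4 1; 0 0 0 0 0 0 1"
}}

```text
t: 14.12
eef_pos: [0.4769, -0.2483, 0.1263]
eef_rot: [[0.982, -0.187, 0.0], [-0.187, -0.982, -0.001], [0.0, 0.001, -1.0]]
wrist_force: [-2.8, 0.3, 6.1]
gripper_width: 0.153
grip_force: 60.0
```

{"api": "jog_arm", "payload": {
  "rows": "0 0 0 0 0 0.3 1; 0 0 0 0 0 0 1"
}}

```text
t: 14.28
eef_pos: [0.4769, -0.2483, 0.1262]
eef_rot: [[0.982, -0.187, 0.0], [-0.187, -0.982, -0.001], [0.0, 0.001, -1.0]]
wrist_force: [-2.8, 1.1, 7.6]
gripper_width: 0.156
grip_force: 60.0
```

{"api": "jog_arm", "payload": {
  "rows": "0 0 0 0 0 0.4 1; 0 0 0 0 0 0.4 1; 0 0 0 0 0 0.3 1; 0 0 0 0 0 0 1"
}}

```text
t: 14.62
eef_pos: [0.4769, -0.2485, 0.1262]
eef_rot: [[0.982, -0.187, 0.001], [-0.187, -0.982, -0.001], [0.001, 0.001, -1.0]]
wrist_force: [-4.9, 2.0, 13.3]
gripper_width: 0.151
grip_force: 60.0
```

```bash
python3 dd.py w9.npz
```

```text
[ 0.4769 -0.2485  0.1262] 14.67 F [-5.4   0.62 12.93] T [0.49 1.4  0.01]
[array([283.63, 141.82]), array([70.31, 71.93]), np.float64(1.64)]
```

{"api": "jog_arm", "payload": {
  "rows": "0 0 0 0 0 0.4 1; 0 0 0 0 0 0 1; 0 0 0 0 0 0 1; 0 0 0 0 0 0 1; 0 0 0 0 0 0 1; 0 0 0 0 0 0 1; 0 0 0 0 0 0 1; 0 0 0 0 0 0 1; 0 0 0 0 0 0 1; 0 0 0 0 0 0 1"
}}

```text
t: 15.5
eef_pos: [0.4769, -0.2485, 0.1261]
eef_rot: [[0.982, -0.187, 0.001], [-0.187, -0.982, -0.002], [0.001, 0.001, -1.0]]
wrist_force: [-5.4, 2.2, 14.0]
gripper_width: 0.155
grip_force: 60.0
```

{"api": "jog_arm", "payload": {
  "rows": "0 0 0 0 0 0 1; 0 0 0 0 0 0 1; 0 0 0 0 0 0 1; 0 0 0 0 0 0 1; 0 0 0 0 0 0 1; 0 0 0 0 0 0 1; 0 0 0 0 0 0 1; 0 0 0 0 0 0 1; 0 0 0 0 0 0 1; 0 0 0 0 0 0 1"
}}

```text
t: 16.33
eef_pos: [0.4769, -0.2485, 0.1261]
eef_rot: [[0.982, -0.187, 0.001], [-0.187, -0.982, -0.002], [0.001, 0.001, -1.0]]
wrist_force: [-5.4, 1.6, 14.5]
gripper_width: 0.151
grip_force: 60.0
```

```bash
python3 dd.py w10.npz
```

```text
[ 0.4769 -0.2485  0.1261] 16.38 F [-5.85  1.52 13.75] T [0.58 1.53 0.03]
[array([283.53, 141.8 ]), array([70.39, 71.91]), np.float64(179.64)]
```

{"api": "jog_arm", "payload": {
  "rows": "0 0 0 0 0 -0.7 1; 0 0 0 0 0 -0.7 1; 0 0 0 0 0 -0.7 1; 0 0 0 0 0 -0.7 1; 0 0 0 0 0 -0.7 1; 0 0 0 0 0 -0.7 1; 0 0 0 0 0 -0.5 1; 0 0 0 0 0 0 1; 0 0 0 0 0 0 1"
}}

```text
t: 17.13
eef_pos: [0.4769, -0.2479, 0.1278]
eef_rot: [[0.982, -0.188, -0.0], [-0.188, -0.982, 0.0], [-0.001, -0.0, -1.0]]
wrist_force: [0.1, -0.8, -0.8]
gripper_width: 0.155
grip_force: 60.0
```

```bash
python3 dd.py w11.npz
```

```text
[ 0.4769 -0.2479  0.1278] 17.18 F [-0.45 -0.17 -1.12] T [ 0.   -0.02  0.01]
[array([284.43, 141.55]), array([69.71, 71.43]), np.float64(1.62)]
```

{"api": "jog_arm", "payload": {
  "rows": "0 0 0 0 0 -0.8 1; 0 0 0 -1 0 0 1; 0 0 0 -2 0 0 1; 0 0 0 -3 0 0 1; 0 0 0 -3 0 0 1; 0 0 0 -3 0 0 1; 0 0 0 -2 0 0 1; 0 0 0 -1 0 0 1; 0 0 0 0 0 0 1"
}}

```text
t: 17.93
eef_pos: [0.462, -0.2451, 0.129]
eef_rot: [[0.982, -0.188, 0.0], [-0.188, -0.982, 0.0], [0.0, -0.0, -1.0]]
wrist_force: [0.6, -0.1, -1.1]
gripper_width: 0.153
grip_force: 60.0
```

```bash
python3 dd.py w12.npz; python3 - <<'E'
from h import *
for f in('w11.npz','w12.npz'):
    W,im=load(f);hs=im.astype(int);u=np.arange(560)[None]
    d=blob((hs[:,:,0]-hs[:,:,2]>8)&(hs.max(2)>90)&(u<330)&(u>240),(286,139))
    e=cv2.fitEllipse(max(cv2.findContours(d.astype(np.uint8),0,1)[0],key=len));print(onplane(W,e[0],.095).round(4))
E
```

```text
[ 0.4622 -0.2452  0.1291] 17.98 F [-0.31 -1.17 -1.6 ] T [-0.   -0.05  0.05]
[array([284.2 , 120.99]), array([70.68, 73.61]), np.float64(1.76)]
[ 0.5361 -0.2585  0.095 ]
[ 0.5356 -0.2583  0.095 ]
```

The dish stays put in the world while the blade slides out (moved 15 mm). I draw it fully out.

{"api": "jog_arm", "payload": {
  "rows": "0 0 0 -3 0 0 1; 0 0 0 -6 0 0 1; 0 0 0 -9 0 0 1; 0 0 0 -11 0 0 1; 0 0 0 -12 0 0 1; 0 0 0 -12 0 0 1; 0 0 0 -12 0 0 1; 0 0 0 -10 0 0 1; 0 0 0 -5 0 0 1; 0 0 0 0 0 0 1"
}}

```text
t: 18.82
eef_pos: [0.3823, -0.2299, 0.1292]
eef_rot: [[0.982, -0.188, 0.0], [-0.188, -0.982, 0.0], [0.0, -0.0, -1.0]]
wrist_force: [0.3, -0.7, -2.0]
gripper_width: 0.153
grip_force: 60.0
```

```bash
python3 - <<'E'
from h import *
W,im=snap('w13.npz');o=get_obs();print(np.round(o['eef_pos'],4),round(o['t'],2),np.round(o['wrist_force'],1))
s=viewer.capture('scene')
c=cv2.resize(im[0:260,163:403],(545,590),interpolation=cv2.INTER_CUBIC)
a=cv2.resize(s[115:200,170:242],(250,295),interpolation=cv2.INTER_CUBIC)
cv2.imwrite('pics/w13.png',np.hstack([c,np.vstack([a,a*0])])[:,:,::-1])
E
```

```text
[ 0.3834 -0.2302  0.1293] 18.87 [ 0.3  0.4 -0.9]
```

View pics/w13.png

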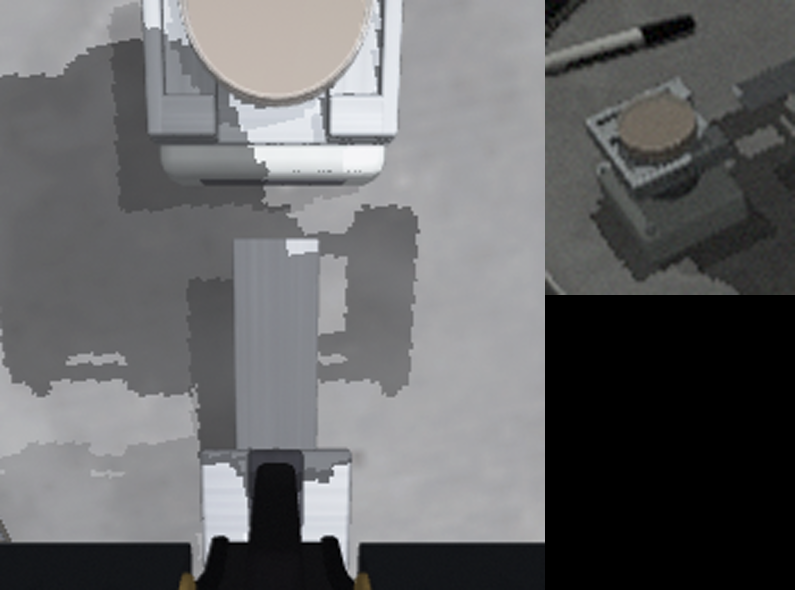

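The dish lies in the pocket (wrist crop (275,30); the scene crop shows it seated), and the blade is fully out with its tip at (277,240). I carry the lifter back over the balance.

{"api": "jog_arm", "payload": {
  "rows": "0 0 0 0 0 -8 1; 0 0 0 0 0 -16 1; 0 0 0 0 0 -24 1; 0 0 0 0 0 -28 1; 0 0 0 0 0 -28 1; 0 0 0 0 0 -24 1; 0 0 0 0 0 -18 1; 0 0 0 0 0 -10 1; 0 0 0 0 0 -5 1"
}}

```text
t: 19.67
eef_pos: [0.3846, -0.2304, 0.2918]
eef_rot: [[0.982, -0.188, 0.003], [-0.188, -0.982, -0.001], [0.003, 0.0, -1.0]]
wrist_force: [0.0, -0.6, -2.1]
gripper_width: 0.15
grip_force: 60.0
```

{"api": "jog_arm", "payload": {
  "rows": "0 0 0 2.2 -10 0 1; 0 0 0 2.2 -20 0 1; 0 0 0 2.2 -30 0 1; 0 0 0 2.2 -38 0 1; 0 0 0 2.2 -38 0 1; 0 0 0 2.2 -38 0 1; 0 0 0 2.2 -38 0 1; 0 0 0 2.2 -38 0 1; 0 0 0 2.2 -38 0 1; 0 0 0 2.2 -38 0 1"
}}

```text
t: 20.5
eef_pos: [0.4656, 0.0883, 0.2884]
eef_rot: [[0.982, -0.187, -0.003], [-0.187, -0.982, -0.001], [-0.002, 0.001, -1.0]]
wrist_force: [1.1, -0.1, -1.3]
gripper_width: 0.155
grip_force: 60.0
```

{"api": "jog_arm", "payload": {
  "rows": "0 0 0 2.2 -38 0 1; 0 0 0 2.2 -38 0 1; 0 0 0 2.2 -38 0 1; 0 0 0 2.2 -30 0 1; 0 0 0 2.2 -20 0 1; 0 0 0 2.2 -12 0 1; 0 0 0 2 -5 0 1; 0 0 0 0 0 0 1; 0 0 0 0 0 0 1"
}}

```text
t: 21.25
eef_pos: [0.515, 0.26, 0.2894]
eef_rot: [[0.982, -0.188, -0.001], [-0.188, -0.982, -0.001], [-0.001, 0.001, -1.0]]
wrist_force: [-0.2, -0.2, -1.1]
gripper_width: 0.154
grip_force: 60.0
```

{"api": "jog_arm", "payload": {
  "rows": "0 0 -0.05 0 0 8 1; 0 0 -0.08 0 0 16 1; 0 0 -0.09 0 0 24 1; 0 0 -0.09 0 0 28 1; 0 0 -0.08 0 0 28 1; 0 0 -0.057 0 0 24 1; 0 0 0 0 0 18 1; 0 0 0 0 0 14 1; 0 0 0 0 0 0 1; 0 0 0 0 0 0 1"
}}

```text
t: 22.08
eef_pos: [0.5153, 0.2595, 0.1302]
eef_rot: [[0.967, 0.254, -0.0], [0.254, -0.967, -0.001], [-0.001, 0.001, -1.0]]
wrist_force: [-0.2, -0.3, -1.1]
gripper_width: 0.155
grip_force: 60.0
```

{"api": "jog_arm", "payload": {
  "rows": "0 0 0 0 -2 5 1; 0 0 0 0 0 12 1; 0 0 0 0 0 14 1; 0 0 0 0 0 12 1; 0 0 0 0 0 9 1; 0 0 0 0 0 6 1; 0 0 0 0 0 3 1; 0 0 0 0 0 2 1; 0 0 0 0 0 1 1; 0 0 0 0 0 0 1"
}}

```text
t: 22.92
eef_pos: [0.5151, 0.263, 0.0663]
eef_rot: [[0.967, 0.255, 0.001], [0.255, -0.967, 0.0], [0.001, -0.0, -1.0]]
wrist_force: [-0.6, -0.2, -1.6]
gripper_width: 0.151
grip_force: 60.0
```

{"api": "jog_arm", "payload": {
  "rows": "0 0 0 0 0 1 1; 0 0 0 0 0 1 1; 0 0 0 0 0 1 1; 0 0 0 0 0 0.5 1; 0 0 0 0 0 0 1; 0 0 0 0 0 0 1"
}}

```text
t: 23.42
eef_pos: [0.5148, 0.2628, 0.0624]
eef_rot: [[0.967, 0.255, -0.0], [0.255, -0.967, -0.0], [-0.0, 0.0, -1.0]]
wrist_force: [0.2, -0.7, -1.7]
gripper_width: 0.151
grip_force: 60.0
```

{"api": "jog_arm", "payload": {
  "rows": "0 0 0 0 0 0.5 1; 0 0 0 0 0 0.5 1; 0 0 0 0 0 0 1; 0 0 0 0 0 0 1"
}}

```text
t: 23.75
eef_pos: [0.5148, 0.2628, 0.0614]
eef_rot: [[0.967, 0.255, -0.0], [0.255, -0.967, -0.0], [-0.0, 0.0, -1.0]]
wrist_force: [0.3, -0.3, -1.3]
gripper_width: 0.154
grip_force: 60.0
```

{"api": "jog_arm", "payload": {
  "rows": "0 0 0 0 0 0.5 1; 0 0 0 0 0 0 1; 0 0 0 0 0 0 1"
}}

```text
t: 24.0
eef_pos: [0.5148, 0.2628, 0.0609]
eef_rot: [[0.967, 0.255, -0.0], [0.255, -0.967, -0.0], [-0.0, 0.0, -1.0]]
wrist_force: [-0.3, -0.0, -1.2]
gripper_width: 0.154
grip_force: 60.0
```

{"api": "jog_arm", "payload": {
  "rows": "0 0 0 0 0 0.4 1; 0 0 0 0 0 0 1; 0 0 0 0 0 0 1"
}}

```text
t: 24.25
eef_pos: [0.5149, 0.2628, 0.0606]
eef_rot: [[0.967, 0.255, 0.0], [0.255, -0.967, 0.0], [0.0, -0.0, -1.0]]
wrist_force: [-0.3, -0.2, -1.2]
gripper_width: 0.152
grip_force: 60.0
```

{"api": "jog_arm", "payload": {
  "rows": "0 0 0 0 0 0.3 1; 0 0 0 0 0 0 1; 0 0 0 0 0 0 1"
}}

```text
t: 24.5
eef_pos: [0.5149, 0.2627, 0.0605]
eef_rot: [[0.967, 0.255, 0.0], [0.255, -0.967, 0.0], [0.0, 0.0, -1.0]]
wrist_force: [-1.0, -1.9, 1.4]
gripper_width: 0.153
grip_force: 60.0
```

{"api": "jog_arm", "payload": {
  "rows": "0 0 0 0 0 0 0.8; 0 0 0 0 0 0 0.75; 0 0 0 0 0 0 0.7; 0 0 0 0 0 0 0.6; 0 0 0 0 0 0 0.5; 0 0 0 0 0 0 0.4; 0 0 0 0 0 0 0.3; 0 0 0 0 0 0 0.2; 0 0 0 0 0 0 0.1; 0 0 0 0 0 0 0.1"
}}

```text
t: 25.33
eef_pos: [0.5148, 0.2628, 0.0602]
eef_rot: [[0.967, 0.255, 0.0], [0.255, -0.967, -0.0], [0.0, 0.0, -1.0]]
wrist_force: [-0.9, 0.1, -0.6]
gripper_width: 0.743
grip_force: 0.0
```

{"api": "jog_arm", "payload": {
  "rows": "0 0 0 0 0 -3 0.1; 0 0 0 0 0 -6 0.1; 0 0 0 0 0 -12 0.1; 0 0 0 0 0 -18 0.1; 0 0 0 0 0 -25 0.1; 0 0 0 0 0 -30 0.1; 0 0 0 0 0 -30 0.1; 0 0 0 0 0 -25 0.1; 0 0 0 0 0 -15 0.1; 0 0 0 0 0 -6 0.1"
}}

```text
t: 26.17
eef_pos: [0.5161, 0.2636, 0.2343]
eef_rot: [[0.967, 0.256, 0.006], [0.256, -0.967, 0.004], [0.006, -0.002, -1.0]]
wrist_force: [0.1, -0.9, -0.0]
gripper_width: 0.9
grip_force: 0.0
```

{"api": "jog_arm", "payload": {
  "rows": "0 0 0 -20 0 -5 0.1; 0 0 0 -20 0 0 0.1; 0 0 0 -20 0 0 0.1; 0 0 0 -20 0 0 0.1; 0 0 0 0 0 0 0.1; 0 0 0 0 0 0 0.1"
}}

```text
t: 26.67
eef_pos: [0.4367, 0.242, 0.2353]
eef_rot: [[0.967, 0.256, 0.0], [0.256, -0.967, 0.0], [0.0, -0.0, -1.0]]
wrist_force: [0.3, -0.3, 0.8]
gripper_width: 0.904
grip_force: 0.0
```

```bash
python3 - <<'E'
from h import *
o=get_obs();print(np.round(o['eef_pos'],4),round(o['t'],2),np.round(o['wrist_force'],1),o['gripper_width'])
W,im=snap('w14.npz');s=viewer.capture('scene');d=viewer.capture('side')
r=lambda x,w,h:cv2.resize(x,(w,h),interpolation=cv2.INTER_CUBIC)
cv2.imwrite('pics/end.png',np.vstack([np.hstack([r(im[0:240,150:470],400,300),r(s[120:330,140:420],400,300)]),np.hstack([r(s[250:355,300:440],400,300),r(d[150:240,330:450],400,300)])])[:,:,::-1])
E
```

```text
[0.4367 0.242  0.2353] 26.67 [ 0.3 -0.3  0.8] 0.9043603625704831
```

View pics/end.png

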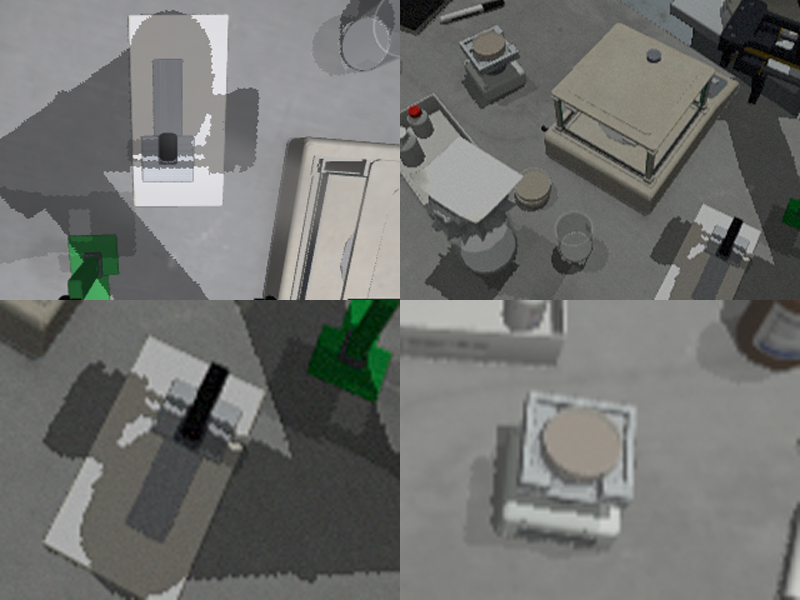

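The lifter stands upright on its tile (168,150). The dish lies seated in the stage's pocket (582,443), and the beaker (575,240) and spare dishes (533,187) are undisturbed. I hand the job in.

```bash
python3 -c "
from bench import finish_job
print(finish_job())"
```

```text
the job is handed in; nothing more can be done
None
```

The job is handed in: the dish lies in the stage pocket, the carrier was held against its stop at about 15 N for 1.7 s, and the lifter stands upright on its tile again, after about 27 s in all.

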